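Lock the tile carving jig

ROBOT

A 6-joint arm with a two-finger parallel gripper is mounted at the origin on the work surface. World frame = base frame: x ahead of the robot, y to its left, z up, the work surface at z = 0. Lengths are in m, angles in degrees, forces in N, time in s.
With the tool pointing down it reaches from about 0.35 to 0.875 m from the base axis. Payload 4.2 kg.
Tool frame: the origin (TCP) lies midway between the tips of the shut fingers; the grasp point (between the pads) lies 19 mm behind it; z points along the fingers, y is the line along which they close (so a half turn about z gives the same grasp; the last joint's range is limited). The gripper opens to 87 mm and grips with 3 to 60 N. Pads are 19 mm wide; open, the fingers measure 117 mm over their backs; the gripper's body (75 mm by 190 mm) begins 51 mm behind the grasp point.
Start: joints at [89.645, 22.042, 0.453, 0, -68.411, -14.817], TCP at [0.164, 0.603, 0.223] pointing down, gripper open.
Joint ranges: [-179.83, 179.83], [-69.29, 118.12], [-61.27, 80.66], [-181.25, 117.63], [-171.15, -9.14], [-177.46, 177.46]. Speed limits (degrees/s): [159.86, 159.86, 180, 180, 180, 180].

INTERFACE

Orientations are given as a 3x3 rotation matrix whose columns are the frame's x, y, z axes.
In Python, from station import r, cams gives the robot as it stands.
- The arm moves only by the tool play_rows, never from a script. Its argument "commands" is text: rows parted by semicolons, each of 6 numbers parted by spaces: the shift along the world's x, y, z normalised to -1 to 1, where 1 is 30 mm, then the turn, a rotation vector about the world's x, y, z normalised to -1 to 1, where 1 is 0.15 rad. A call has 1 to 20 rows; each row shifts and turns the commanded pose from where the row before left it; what a row does not reach is not made up. A row lasts 1/10 s, in which the tool goes at most 50 mm and 8.59 degrees, less where a joint would pass 70% of its speed; a pose out of reach is approached as far as the arm can. A call with a number of a shift or a turn outside -1 to 1 is refused whole. A call with a gripper value outside its range is refused whole. "grip" is the finger opening in mm, from 0 to 87, set as the call begins (left out, the last holds). The fingers move at their own pace and stop on an object; the grip force is fixed at half the most. Time passes only in rows, so rows that do not move let the fingers close. It gives the time, the measured TCP pose, the force, the opening and the grip force at its end, in the units of the state.
- r.sense(): the state, without advancing time (a new reading comes with each control period).
- cams.capture(name): name is "scene" or "top"; returns (picture, depth): 384x512x3 uint8, blue, green, red; 384x512 float32, m along the optical axis (not along the pixel's ray), 0 where there is no reading.
- cams.camera_info(name): a dict with "mtx" (3x3 intrinsics, pixels), "R" (3x3) and "t" (3): a world point X has camera coordinates R X + t. Camera axes: x right, y down, z forward; pixel columns grow to the right and rows downward; lengths in m; the calibration is good to about 2 mm. A picture is of the moment at which its call begins. camera_info takes no time and is no camera call.
- r.finish_job(): hands the job in; it is judged then, once.
The state is a dict: "time_s": time; "joints": joint angles; "joint_velocities": joint speeds; "effort": joint torques, N m; "tcp_pos": TCP position; "ee_rot": TCP orientation; "wrist_force": force on the tool from outside, world axes, zero at the start; "moment": the same for the moment, N m; "gripper_width": opening from 0.0 (shut) to 1.0 (fully open); "gripper_force": force on a finger pad.
Only numpy, scipy, OpenCV 4.12 (cv2) and the standard library are available. Lean on these libraries where they do the work, as an engineer would, in place of code of your own. Each camera call takes 0.05 s, during which the arm holds its last target. There are 200 camera calls.

TASK

In the jig that holds the terracotta-red tile, push the wooden bar by its yellow block until the bar's head is snug against the tile, then slide that jig's blue thumb wedge along its ramp until it jams the bar fast. Let go and leave the tile, bar and wedge tight; the other jig, with the white tile, is already locked.

Things in the scene. Friction and masses are not known exactly. Their poses are not given: they have to be found in the camera images.
- bar: loose wooden T-shaped bar in the open jig. Origin: its underside (18 mm above table), under its yellow push block. x along the bar to the tile, z up. Shaft 22 wide, 18 high, x -12 to 176 mm; head 60 wide, tile-side face at x=190. Block 14 (x) by 26 (y) mm, top 80 mm above table, overhangs the jig's rear, free table behind it. Slides along x, about 2 N; starts 19 to 36 mm short of the tile.
- wedge: blue wedge, 40 long, 18 high, left (+y) of the bar. Origin: its underside (18 mm above table) under its upright tab, 10 (x) by 24 (y) mm, top 80 mm above table. x parallel to the bar towards the tile. It slides, captive, along a ramp 12 degrees off x towards the bar (0.978x - 0.208y), 2 N when free; after 13 to 30 mm it jams on the bar; pushed on with 10 to 20 N it stays jammed when let go.
- tile_centre (a point): centre of the loose terracotta-red tile with a white ring, 60 (along the bar) by 68 by 10 mm, lying in the open jig against its fixed end fence (about 1 mm play). x points along the bar, away from the bar's head.
- jig: fixed plywood board of the open jig, 260 (x) by 150 (y) by 18 mm thick. Origin: centre of its underside; x along the bar towards the tile. Two fixed bridges hold the bar down: x -125 to -105 and -20 to 0 mm, y -30 to 30, tops 46 mm above the table. The rear one is close behind the wedge's tab, so keep fingertips above 46 mm there. The ramp and rails are lower (38 mm).
Things that resemble listed ones, but are neither listed nor needed, are in the scene too. What is meant by the part that bears tile_centre is not green, and is the smaller of those in its own colour.

How it is judged (in metres and radians):
On the way, in this order (a step that is already met when the one before it is completed fails the run):
1. the bar's head is snug against the tile (within 4 mm), the wedge not yet jammed (x of tile_centre in the frame of bar below 0.224 m and contact force between wedge and bar below 1 N), for 0.1 s.
2. the wedge is jammed against the bar (contact force between wedge and bar above 3 N), for 0.2 s.
At the end, for the whole second after the job is handed in: the tile lies flat (within 8 degrees) with the bar's head within 4 mm of its edge, the bar is at rest, and the released wedge still presses on the bar with more than 3 N (x of tile_centre in the frame of bar between 0.21 and 0.224 m and angle between tile_centre's own z axis and vertical below 0.15 rad and contact force between wedge and bar above 3 N and linear speed of bar below 0.01 m/s); the robot touches nothing.
It also fails if it takes over 42 s, if anything falls off the work surface, if the arm or the gripper's body presses on something with over 40 N, if the wrist force passes 120 N, or if a joint passes its speed limit or range.

## Working session

There is one attempt and no reset: what is moved stays moved. The work goes in short steps, Python scripts to look and compute and a tool call to move; the robot and the scene stay as the last step left them, time stands still between calls to the robot, and variables do not carry over. Pictures are saved under pics/ and viewed, at most 10 in all, crops included, and the job is handed in when it is done.

Besides the shell and the picture viewer there is one more tool, called in YAML: its name, and indented under it one key for each argument. play_rows: Moves the arm, as the interface text tells. Scaled input: -1 to 1 covers 30 mm each way for a shift and 0.15 rad each way for a turn. Its arguments: {"type":"object","properties":{"commands":{"type":"string"},"grip":{"type":"number"}},"required":["commands"]}

```bash
mkdir -p pics
python3 - <<'E'
from station import r,cams
import cv2,numpy as np
for n in("scene","top"):
    p,d=cams.capture(n); cv2.imwrite(f"pics/{n}0.png",p); np.savez(f"{n}0.npz",p=p,d=d)
    i=cams.camera_info(n); print(n,np.round(i["mtx"],1).tolist(),np.round(i["R"],3).tolist(),np.round(i["t"],3))
s=r.sense();print(s["time_s"],s["tcp_pos"],np.round(s["ee_rot"],3))
E
```

```text
scene [[359.9, 0.0, 257.6], [0.0, 359.9, 188.8], [0.0, 0.0, 1.0]] [[-0.897, 0.442, -0.002], [0.332, 0.671, -0.663], [-0.291, -0.596, -0.749]] [ 0.597 -0.121  1.072]
top [[348.3, 0.0, 255.9], [0.0, 348.3, 196.1], [0.0, 0.0, 1.0]] [[0.028, -1.0, 0.009], [-0.986, -0.029, -0.163], [0.163, -0.004, -0.987]] [-0.087  0.628  0.746]
0.1 [0.16342103 0.6027123  0.22158228] [[ 0.965 -0.262 -0.   ]
 [-0.262 -0.965 -0.002]
 [ 0.     0.002 -1.   ]]
```

View pics/scene0.png

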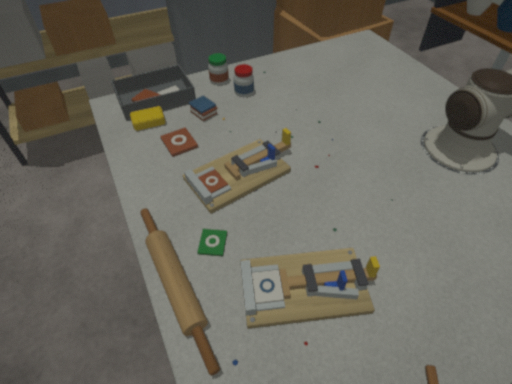

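View pics/top0.png

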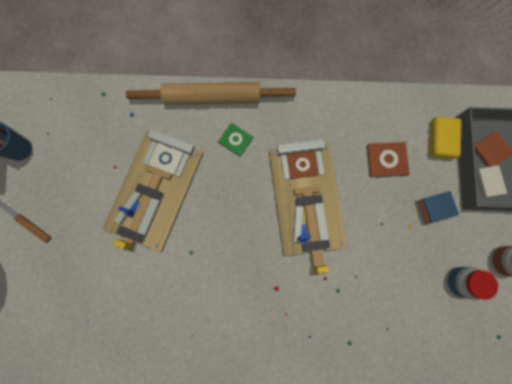

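The top view shows these candidates for the wanted tile: red in a jig (303,164), a larger loose red one (388,159), red in the tray (493,149), green (236,139) and white in the other jig (166,158). I choose (303,164). Its jig has the yellow block at about (322,269) and the wedge tab at about (303,232). I'll measure next and check it in a crop.

```bash
cat > h.py <<'E'
import numpy as np,cv2
from station import r,cams
def ray(n,uv,z):
    i=cams.camera_info(n);K,R,t=(np.array(i[k],float) for k in("mtx","R","t"))
    d=R.T@np.linalg.inv(K)@np.array([uv[0],uv[1],1.]);c=-R.T@t.ravel()
    return c+d*(z-c[2])/d[2]
def blobs(p,lo,hi,mn=8):
    m=cv2.inRange(cv2.cvtColor(p,cv2.COLOR_BGR2HSV),lo,hi)
    n,l,s,c=cv2.connectedComponentsWithStats(m)
    return [(c[k].round(1),s[k].tolist(),l==k) for k in range(1,n) if s[k][4]>=mn]
YEL=((22,140,90),(34,255,255));BLU=((108,130,50),(128,255,255));RED=((0,110,60),(14,255,255))
E
python3 - <<'E'
from h import *
for n,box in(("top",(255,120,360,285)),("scene",(170,115,310,215))):
    z=np.load(n+"0.npz");p=z["p"];d=z["d"]
    for nm,c in(("Y",YEL),("B",BLU),("R",RED)):
        for c0,s,m in blobs(p,*c):
            if box[0]<c0[0]<box[2] and box[1]<c0[1]<box[3]:
                h={"Y":.08,"B":.08,"R":.028}[nm]
                print(n,nm,c0,s,ray(n,c0,h).round(4), cv2.minAreaRect(np.argwhere(m)[:,::-1].astype(np.float32)))
z=np.load("top0.npz")["p"][130:285,255:360];y=np.load("scene0.npz")["p"][115:215,170:310]
a=cv2.resize(z,None,fx=3.8,fy=3.8,interpolation=2);b=cv2.resize(y,(390,279),interpolation=2)
o=np.zeros((590,800,3),np.uint8);o[:a.shape[0],:a.shape[1]]=a[:590];o[:279,405:795]=b
cv2.imwrite("pics/c1.png",o)
E
```

```text
top Y [321.3 269. ] [315, 266, 14, 7, 85] [ 0.4718 -0.2128  0.08  ] ((321.5, 269.0), (6.0, 13.0), 90.0)
top B [303.8 234.9] [299, 226, 10, 16, 84] [ 0.5433 -0.1749  0.08  ] ((304.8000183105469, 234.10000610351562), (8.538147926330566, 14.862704277038574), 18.43494987487793)
top R [302.1 164.5] [288, 151, 30, 28, 458] [ 0.7141 -0.1773  0.028 ] ((302.1999816894531, 164.39999389648438), (24.324472427368164, 26.870058059692383), 81.8698959350586)
top R [302.4 163.9] [301, 162, 4, 5, 17] [ 0.7156 -0.178   0.028 ] ((302.5, 164.0), (4.0, 3.0), 90.0)
scene Y [286.  136.4] [283, 129, 7, 16, 99] [ 0.4828 -0.194   0.08  ] ((286.0, 136.5), (15.0, 6.0), 90.0)
scene B [269.7 152.1] [261, 144, 14, 17, 74] [ 0.552  -0.1578  0.08  ] ((269.3248596191406, 154.0182647705078), (10.028427124023438, 17.88201332092285), 25.016895294189453)
scene R [178.9 142.1] [161, 128, 36, 27, 423] [ 0.7426 -0.3632  0.028 ] ((178.76712036132812, 141.21234130859375), (22.00373649597168, 30.313657760620117), 69.44395446777344)
scene R [178.6 139.2] [176, 138, 6, 3, 15] [ 0.7394 -0.376   0.028 ] ((178.5, 139.0), (2.0, 5.0), 90.0)
scene R [213.9 180.7] [200, 170, 27, 22, 221] [ 0.7078 -0.1745  0.028 ] ((213.1000213623047, 180.30003356933594), (21.400001525878906, 18.600000381469727), 53.13010025024414)
scene R [211.5 180.2] [210, 179, 4, 3, 10] [ 0.7128 -0.179   0.028 ] ((211.5, 180.0), (2.0, 3.0), 90.0)
```

View pics/c1.png

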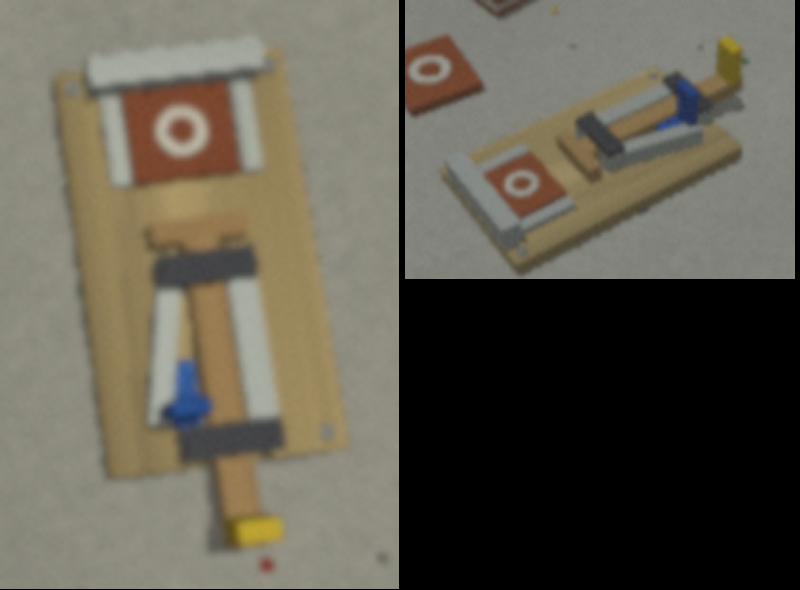

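The crop confirms it: a terracotta tile with a white ring in the jig, its bar's head short of the tile, and the yellow block and blue tab as described. The loose red tile to the side is larger.

```bash
cat > m.py <<'E'
from h import *
f=lambda a,b:(255+a/3.81,130+b/3.81)
P=lambda a,b,z:ray("top",f(a,b),z)
for A,B in(((55,75),(107,475)),((285,55),(345,440))):
    v=P(*A,.018)-P(*B,.018);print("edge deg",np.degrees(np.arctan2(v[1],v[0])))
t=ray("top",(302.6,164.1),.028);b=ray("top",(321.3,269),.08);tab=P(189,408,.08)
u=(t-b)[:2];L=np.hypot(*u);u/=L;n=np.array([-u[1],u[0]])
print(t,b,tab,L,np.degrees(np.arctan2(u[1],u[0])),"tab rel",(tab-b)[:2]@u,(tab-b)[:2]@n)
print("behind block",b[:2]-.04*u)
# scene check: top edge points of block
print(ray("scene",(286.5,130.5),.08))
E
python3 m.py
```

```text
edge deg 8.427552439928942
edge deg 8.233571900275336
[ 0.71513265 -0.17847642  0.028     ] [ 0.47179681 -0.2127554   0.08      ] [ 0.53860133 -0.17665924  0.08      ] 0.24573844362133326 8.018552903135708 tab rel 0.07118655998878937 0.026424428356448558
behind block [ 0.43218789 -0.21833515]
[ 0.46920446 -0.21545066  0.08      ]
```

play_rows:
  commands: "1 -1 0 0 0 0.9;1 -1 0 0 0 0.9;1 -1 0 0 0 0.9;1 -1 0 0 0 0;1 -1 0 0 0 0;1 -1 0 0 0 0;1 -1 0 0 0 0;1 -1 0 0 0 0;0.6 -1 0 0 0 0;0 -1 0 0 0 0;0 -1 0 0 0 0;0 -1 0 0 0 0;0 0 0 0 0 0"
  grip: 0

```text
time_s: 1.4
tcp_pos: [0.4207, 0.2401, 0.2223]
ee_rot: [[0.991, 0.137, -0.001], [0.137, -0.991, -0.001], [-0.002, 0.001, -1.0]]
wrist_force: [-0.6, 0.4, 0.0]
gripper_width: 0.01
gripper_force: 0.0
```

play_rows:
  commands: "0 -1 0 0 0 0;0 -1 0 0 0 0;0 -1 0 0 0 0;0 -1 0 0 0 0;0 -1 0 0 0 0;0 -1 0 0 0 0;0 -1 0 0 0 0;0 -1 0 0 0 0;0 -1 0 0 0 0;0 -1 0 0 0 0;0 -1 0 0 0 0;0 -1 0 0 0 0;0 -1 0 0 0 0;0 -1 0 0 0 0;0.3 -1 0 0 0 0;0 -0.25 -1 0 0 0;0 0 -1 0 0 0;0 0 -1 0 0 0;0 0 0 0 0 0"

```text
time_s: 3.3
tcp_pos: [0.4276, -0.2135, 0.1287]
ee_rot: [[0.99, 0.139, -0.01], [0.139, -0.99, 0.002], [-0.009, -0.004, -1.0]]
wrist_force: [-0.9, 0.1, 0.9]
gripper_width: 0.005
gripper_force: 0.0
```

Run:
```python
from h import *
o=np.zeros((460,800,3),np.uint8)
p,d=cams.capture("top");o[:,:400]=cv2.resize(p[170:285,260:360],(400,460),interpolation=2)
p,d=cams.capture("scene");o[:,400:]=cv2.resize(p[90:205,220:320],(400,460),interpolation=2)
cv2.imwrite("pics/c2.png",o);s=r.sense();print(s["tcp_pos"],s["wrist_force"])
```

```text
[ 0.43107801 -0.21429523  0.1327909 ] [ 1.22634814  0.03659055 -0.24812637]
```

View pics/c2.png

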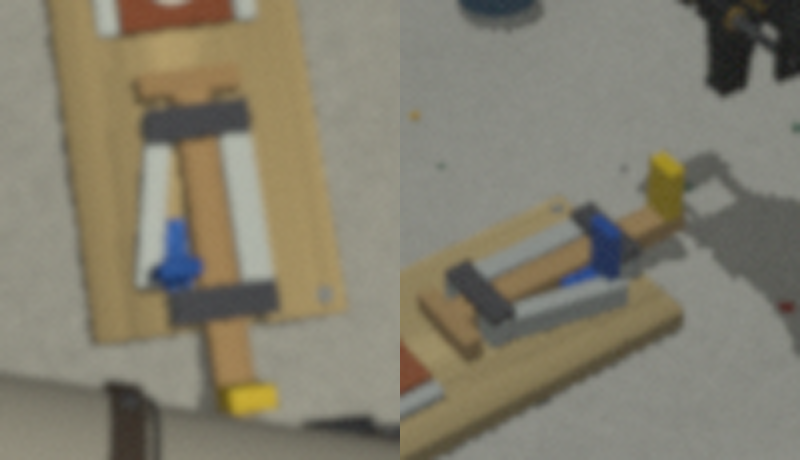

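The top crop shows the block and tab unmoved and the gripper behind the block. The scene crop shows one fingertip at (725,90) and a second dark piece at the right edge, so I'll project the TCP and look wider.

Run:
```python
from h import *
p,d=cams.capture("scene");i=cams.camera_info("scene")
s=r.sense();X=i["R"]@s["tcp_pos"]+np.ravel(i["t"]);q=i["mtx"]@X/X[2];print(q,s["tcp_pos"])
c=p[40:170,250:380].copy();c=cv2.resize(c,(590,590),interpolation=2);f=590/130
cv2.circle(c,(int((q[0]-250)*f),int((q[1]-40)*f)),4,(0,0,255),-1)
cv2.imwrite("pics/c3.png",cv2.convertScaleAbs(c,alpha=1.8));
```

```text
[299.90528309 111.19794446   1.        ] [ 0.43182499 -0.21440494  0.13376235]
```

View pics/c3.png

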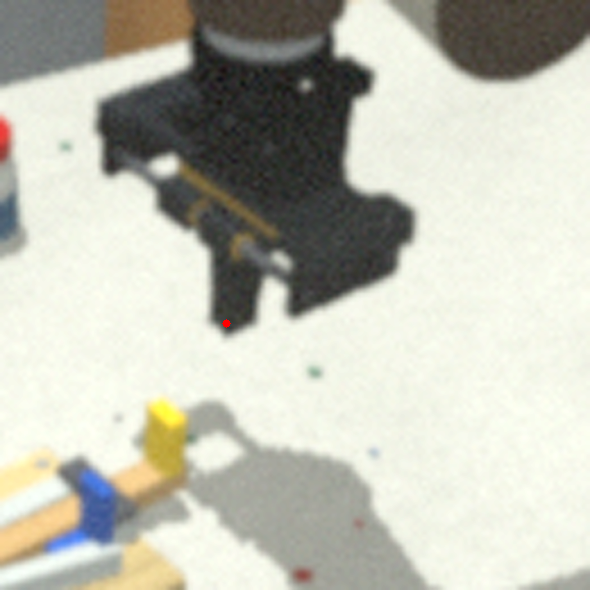

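The fingers are shut and the tip is at the projected TCP (225,323). Now I'll lower behind the block and push.

play_rows:
  commands: "0 -0.12 -0.9 0 0 0;0 0 -0.9 0 0 0;0 0 -0.8 0 0 0;0 0 0 0 0 0;0 0 0 0 0 0;0.33 0.046 0 0 0 0;0.33 0.046 0 0 0 0;0.33 0.046 0 0 0 0;0.2 0.028 0 0 0 0;0.2 0.028 0 0 0 0;0 0 0 0 0 0;0 0 0 0 0 0"

```text
time_s: 4.65
tcp_pos: [0.4727, -0.212, 0.0545]
ee_rot: [[0.99, 0.14, 0.001], [0.14, -0.99, -0.0], [0.001, 0.0, -1.0]]
wrist_force: [-0.6, 0.2, -0.7]
gripper_width: 0.007
gripper_force: 0.0
```

play_rows:
  commands: "0.07 0.01 0 0 0 0;0.07 0.01 0 0 0 0;0 0 0 0 0 0"

```text
time_s: 4.95
tcp_pos: [0.4763, -0.2115, 0.0545]
ee_rot: [[0.99, 0.14, -0.0], [0.14, -0.99, 0.0], [-0.0, -0.0, -1.0]]
wrist_force: [-0.6, 0.3, -0.0]
gripper_width: 0.01
gripper_force: 0.4
```

Run:
```python
from h import *
for n in("top","scene"):
    p,d=cams.capture(n)
    for nm,c in(("Y",YEL),("B",BLU),("R",RED)):
        print(n,nm,[(a.tolist(),s) for a,s,_ in blobs(p,*c) if (285<a[0]<335 and 150<a[1]<285 if n=="top" else 195<a[0]<295 and 120<a[1]<200)])
    if n=="top": o=cv2.resize(p[145:290,255:355],(400,580),interpolation=2)
    else: o=np.hstack([o,cv2.resize(p[95:205,190:265+20],(400,580),interpolation=2)])
cv2.imwrite("pics/c4.png",o);print(r.sense()["wrist_force"],r.sense()["tcp_pos"])
```

```text
top Y []
top B [([304.0, 231.7], [302, 226, 7, 11, 42])]
top R [([302.1, 164.8], [288, 152, 30, 27, 460]), ([302.4, 164.0], [300, 162, 5, 5, 17])]
scene Y [([279.4, 139.5], [276, 132, 8, 17, 108])]
scene B [([269.8, 152.1], [261, 144, 14, 17, 88])]
scene R [([214.5, 180.6], [200, 170, 28, 22, 227]), ([211.6, 180.3], [210, 179, 4, 3, 9])]
[-1.20787333 -0.86041984 -0.62735166] [ 0.47637433 -0.21146111  0.05447217]
```

View pics/c4.png

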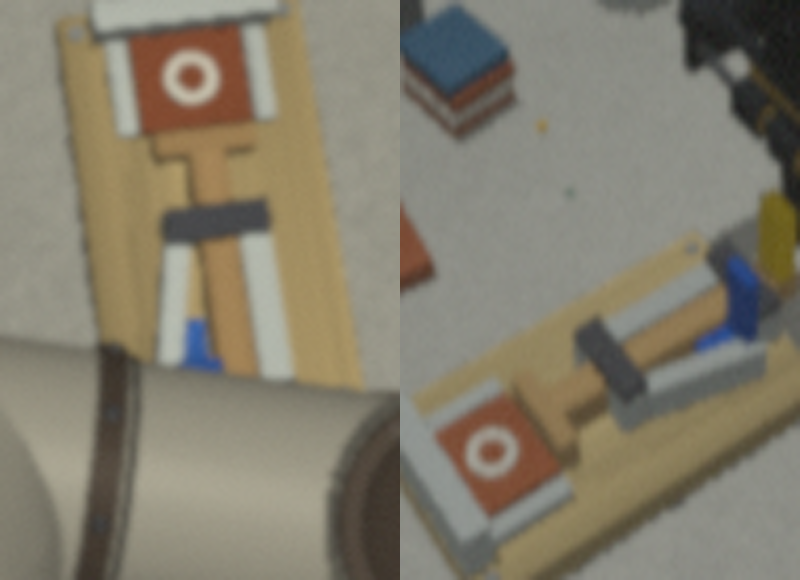

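The bar's head (top crop, about (205,135)) is almost touching the tile edge. I'll push gently until the force rises.

play_rows:
  commands: "0.05 0.007 0 0 0 0;0 0 0 0 0 0;0.05 0.007 0 0 0 0;0 0 0 0 0 0"

```text
time_s: 5.45
tcp_pos: [0.4796, -0.211, 0.0545]
ee_rot: [[0.99, 0.14, 0.0], [0.14, -0.99, -0.0], [0.0, 0.0, -1.0]]
wrist_force: [-0.9, 0.8, 0.4]
gripper_width: 0.003
gripper_force: 0.4
```

play_rows:
  commands: "0.03 0.004 0 0 0 0;0 0 0 0 0 0"

```text
time_s: 5.65
tcp_pos: [0.4796, -0.211, 0.0545]
ee_rot: [[0.99, 0.14, -0.002], [0.14, -0.99, 0.0], [-0.002, -0.0, -1.0]]
wrist_force: [-2.7, -0.8, 1.7]
gripper_width: 0.006
gripper_force: 1.6
```

play_rows:
  commands: "0.05 0.007 0 0 0 0;0 0 0 0 0 0;0 0 0 0 0 0"

```text
time_s: 5.95
tcp_pos: [0.4796, -0.2109, 0.0545]
ee_rot: [[0.99, 0.139, -0.005], [0.139, -0.99, 0.0], [-0.005, -0.001, -1.0]]
wrist_force: [-6.3, -1.9, 3.7]
gripper_width: 0.004
gripper_force: 3.1
```

play_rows:
  commands: "0.05 0.007 0 0 0 0;0 0 0 0 0 0;0 0 0 0 0 0"

```text
time_s: 6.25
tcp_pos: [0.4796, -0.2108, 0.0544]
ee_rot: [[0.99, 0.139, -0.008], [0.139, -0.99, 0.0], [-0.008, -0.002, -1.0]]
wrist_force: [-8.4, -2.0, 7.7]
gripper_width: 0.003
gripper_force: 4.5
```

The head is snug at about 8 N. Next I retreat, rise, and go above the spot behind the tab.

play_rows:
  commands: "-0.33 -0.045 0 0 0 0;-0.33 -0.045 0 0 0 0;0 0 0.6 0 0 0;0 0 0.6 0 0 0;0 0 0.5 0 0 0;0.6 0.4 0 0 0 0;0.6 0.4 0 0 0 0;0.6 0.3 0 0 0 0;0 0 0 0 0 0;0 0 0 0 0 0"

```text
time_s: 7.25
tcp_pos: [0.5179, -0.1792, 0.1043]
ee_rot: [[0.99, 0.141, -0.002], [0.141, -0.99, 0.0], [-0.002, -0.001, -1.0]]
wrist_force: [0.1, -0.4, -0.6]
gripper_width: 0.004
gripper_force: 0.0
```

Run:
```python
from h import *
p,d=cams.capture("scene");i=cams.camera_info("scene");s=r.sense()
X=i["R"]@s["tcp_pos"]+np.ravel(i["t"]);q=i["mtx"]@X/X[2];print(q,s["tcp_pos"])
for nm,c in(("Y",YEL),("B",BLU)):print([(a.tolist(),t) for a,t,_ in blobs(p,*c)if 195<a[0]<295 and 120<a[1]<200])
print("tab top proj",[(lambda X:(i["mtx"]@X/X[2])[:2].round(1))(i["R"]@np.array(v)+np.ravel(i["t"])) for v in((.5386,-.1767,.08),(.496,-.2087,.08))])
cv2.imwrite("pics/c5.png",cv2.convertScaleAbs(cv2.resize(p[85:205,200:320],(590,590),interpolation=2),alpha=1.6))
```

```text
[277.76852905 136.23442637   1.        ] [ 0.51730883 -0.17958328  0.1044491 ]
[([278.3, 142.9], [275, 138, 7, 11, 59])]
[([270.0, 152.7], [261, 145, 14, 16, 83])]
tab top proj [array([270.9, 146.3]), array([279.2, 134.7])]
```

View pics/c5.png

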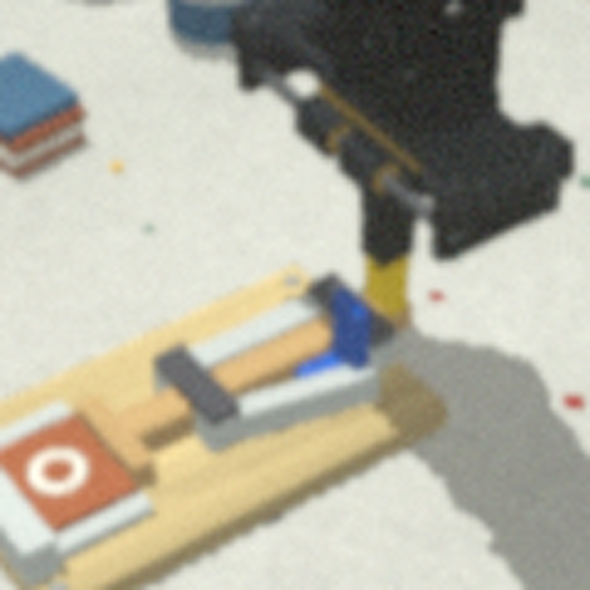

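The head is against the tile, and the tab top at (348,300) matches its projection. The tip is above the gap behind the tab, so I'll lower and start pushing.

play_rows:
  commands: "0 0 -0.6 0 0 0;0 0 -0.6 0 0 0;0 0 -0.4 0 0 0;0 0 0 0 0 0;0 0 0 0 0 0"

```text
time_s: 7.8
tcp_pos: [0.5176, -0.1804, 0.0576]
ee_rot: [[0.99, 0.14, -0.0], [0.14, -0.99, -0.0], [-0.0, 0.0, -1.0]]
wrist_force: [-0.3, 0.2, 0.4]
gripper_width: 0.009
gripper_force: 0.0
```

play_rows:
  commands: "0.2 -0.014 0 0 0 0;0.2 -0.014 0 0 0 0;0.15 -0.01 0 0 0 0;0.1 -0.007 0 0 0 0;0 0 0 0 0 0;0 0 0 0 0 0"

```text
time_s: 8.4
tcp_pos: [0.5376, -0.1816, 0.0576]
ee_rot: [[0.99, 0.14, 0.001], [0.14, -0.99, -0.0], [0.001, 0.0, -1.0]]
wrist_force: [-0.5, -0.2, 0.4]
gripper_width: 0.001
gripper_force: 0.0
```

play_rows:
  commands: "0.08 -0.006 0 0 0 0;0.08 -0.006 0 0 0 0;0 0 0 0 0 0"

```text
time_s: 8.7
tcp_pos: [0.5419, -0.1819, 0.0575]
ee_rot: [[0.99, 0.14, -0.0], [0.14, -0.99, 0.0], [-0.0, -0.0, -1.0]]
wrist_force: [-1.1, 0.8, 1.5]
gripper_width: 0.007
gripper_force: 0.4
```

play_rows:
  commands: "0.08 -0.006 0 0 0 0;0.08 -0.006 0 0 0 0;0 0 0 0 0 0"

```text
time_s: 9.0
tcp_pos: [0.547, -0.1822, 0.0574]
ee_rot: [[0.99, 0.14, 0.0], [0.14, -0.99, 0.0], [0.0, 0.0, -1.0]]
wrist_force: [-0.1, -0.2, -0.4]
gripper_width: 0.003
gripper_force: 0.3
```

play_rows:
  commands: "0.08 -0.006 0 0 0 0;0.05 -0.004 0 0 0 0;0 0 0 0 0 0"

```text
time_s: 9.3
tcp_pos: [0.5505, -0.1825, 0.0574]
ee_rot: [[0.99, 0.14, -0.0], [0.14, -0.99, 0.0], [-0.0, -0.0, -1.0]]
wrist_force: [-1.5, 0.8, -0.3]
gripper_width: 0.007
gripper_force: 0.7
```

play_rows:
  commands: "0.08 -0.006 0 0 0 0;0.05 -0.004 0 0 0 0;0 0 0 0 0 0"

```text
time_s: 9.6
tcp_pos: [0.5528, -0.1828, 0.0573]
ee_rot: [[0.99, 0.139, -0.004], [0.139, -0.99, 0.0], [-0.004, -0.001, -1.0]]
wrist_force: [-5.8, 2.0, 3.4]
gripper_width: 0.01
gripper_force: 2.4
```

Jamming begins; I'll press on to about 15 N.

play_rows:
  commands: "0.08 -0.006 0 0 0 0;0.04 -0.003 0 0 0 0;0 0 0 0 0 0;0 0 0 0 0 0"

```text
time_s: 10.0
tcp_pos: [0.5532, -0.1829, 0.0571]
ee_rot: [[0.99, 0.139, -0.011], [0.139, -0.99, 0.001], [-0.01, -0.003, -1.0]]
wrist_force: [-10.6, 1.7, 6.2]
gripper_width: 0.009
gripper_force: 5.1
```

play_rows:
  commands: "0.08 -0.006 0 0 0 0;0 0 0 0 0 0;0 0 0 0 0 0"

```text
time_s: 10.3
tcp_pos: [0.5536, -0.1831, 0.0569]
ee_rot: [[0.99, 0.139, -0.015], [0.139, -0.99, 0.002], [-0.015, -0.004, -1.0]]
wrist_force: [-14.4, 2.3, 9.0]
gripper_width: 0.003
gripper_force: 6.8
```

play_rows:
  commands: "0.07 -0.005 0 0 0 0;0 0 0 0 0 0;0 0 0 0 0 0"

```text
time_s: 10.6
tcp_pos: [0.5538, -0.1831, 0.0567]
ee_rot: [[0.99, 0.138, -0.019], [0.138, -0.99, 0.002], [-0.019, -0.005, -1.0]]
wrist_force: [-17.1, 2.5, 12.2]
gripper_width: 0.005
gripper_force: 8.5
```

play_rows:
  commands: "-0.2 0.014 0 0 0 0;-0.2 0.014 0 0 0 0;-0.15 0.01 0 0 0 0;0 0 0.5 0 0 0;0 0 1 0 0 0;0 0 1 0 0 0;0 0 1 0 0 0;-1 0 0.5 0 0 0;-1 0 0 0 0 0;-1 0 0 0 0 0;0 1 0 0 0 0;0 1 0 0 0 0;0 1 0 0 0 0;0 1 0 0 0 0;0 1 0 0 0 0;0 1 0 0 0 0;0 1 0 0 0 0;0 0 0 0 0 0;0 0 0 0 0 0"

```text
time_s: 12.5
tcp_pos: [0.4567, 0.0284, 0.1779]
ee_rot: [[0.99, 0.141, 0.002], [0.141, -0.99, 0.001], [0.002, -0.0, -1.0]]
wrist_force: [-0.3, -0.7, 0.8]
gripper_width: 0.008
gripper_force: 0.0
```

Run:
```python
from h import *
p,d=cams.capture("top")
for nm,c,h in(("Y",YEL,.08),("B",BLU,.08),("R",RED,.028)):
    for a,s,_ in blobs(p,*c):
        if 275<a[0]<340 and 150<a[1]<285: print(nm,a,s,ray("top",a,h).round(4))
o=cv2.resize(p[135:280,260:360],(400,580),interpolation=2)
q,d=cams.capture("scene");o=np.hstack([o,cv2.resize(q[110:220,180:304],(400,580),interpolation=2)])
cv2.imwrite("pics/c6.png",o);s=r.sense();print(s["time_s"],s["tcp_pos"])
```

```text
Y [319.4 256.4] [313, 253, 14, 8, 88] [ 0.4982 -0.2087  0.08  ]
B [304.4 221.7] [300, 213, 10, 15, 73] [ 0.572 -0.176  0.08 ]
R [302. 164.] [288, 151, 30, 27, 443] [ 0.7153 -0.177   0.028 ]
R [302.2 163.8] [300, 162, 5, 5, 17] [ 0.7158 -0.1775  0.028 ]
12.6 [0.45631704 0.02736028 0.17769986]
```

View pics/c6.png

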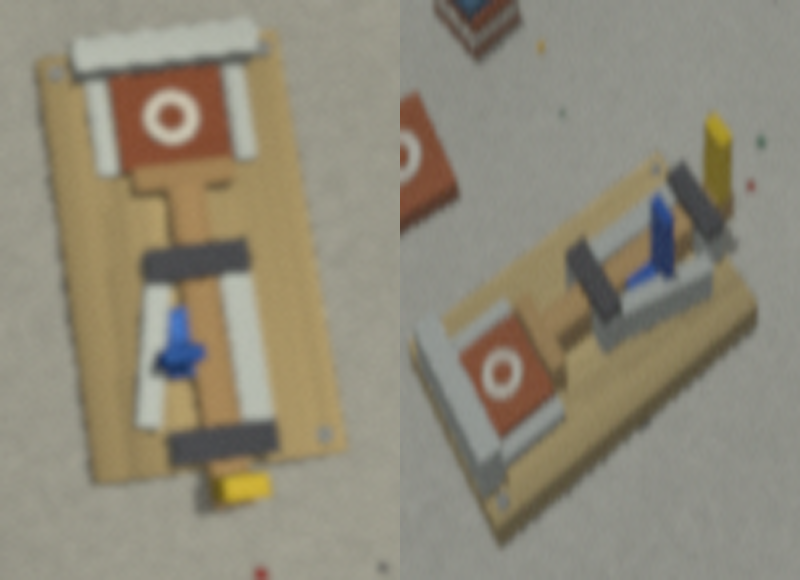

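The head is flush with the tile (top crop, about (185,168)); the bar-to-tile distance is about 220 mm. The wedge is in contact with the bar at (180,350), and the gripper is clear.

```bash
python3 -c "
from station import r
print(r.finish_job())"
```

```text
the job is handed in; nothing more can be done
None
```

The job is handed in: the bar's head is snug against the terracotta-red tile (about 220 mm from bar origin to tile centre), the blue wedge was jammed with about 17 N and left released, and the gripper is clear. The hand-in gave no verdict, and I could not measure the wedge's remaining force on the bar.

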